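Wedge up the drive cage of an opened desktop PC

ROBOT

A 6-joint arm with a two-finger parallel gripper is mounted at the origin on the work surface. World frame = base frame: x ahead of the robot, y to its left, z up, the work surface at z = 0. Lengths are in mm, angles in degrees, forces in N, time in s.
With the tool pointing down it reaches from about 350 to 850 mm from the base axis. Payload 8.1 kg.
Tool frame: the origin (TCP) lies midway between the tips of the shut fingers; the grasp point (between the pads) lies 19 mm behind it; z points along the fingers, y is the direction in which the jaws open and shut (so a half turn about z gives the same grasp; the last joint's range is limited). The gripper opens to 85 mm and grips with 20 to 120 N. Pads are 22 mm wide; open, the fingers measure 114 mm over their backs; the gripper's body (76 mm by 85 mm) begins 54 mm behind the grasp point. The pads swing forward as they close: fully open they stand 13 mm farther back than shut.
Start: joints at [-78.404, 7.471, 85.268, -0, 87.261, -4.893], TCP at [170.326, -575.321, 199.092] pointing down, gripper open.
Joint ranges: [-169.43, 169.43], [-51.17, 129.36], [1.28, 143.12], [-76.62, 256.62], [0, 156.53], [-152.29, 152.29]. Speed limits (degrees/s): [136.94, 136.94, 159.86, 180, 180, 180].

INTERFACE

Orientations are given as [roll, pitch, yaw] about the fixed x, y, z axes, in that order (R = Rz(yaw) Ry(pitch) Rx(roll)).
In Python, from bench import telemetry, snapshot, camera_params, job gives the robot as it stands. The module is installed in compiled form; this text tells all that it offers.
- The arm moves only by the shell command python3 -m jog 'ROWS' [FORCE]. ROWS is JSON, a list that holds one entry, the list of rows, each a list of 7 numbers: the shift along the tool's x, y, z in units of 50 mm (1.0 is 50 mm), then the turn, a rotation vector about the tool's x, y, z in units of 2 pi rad (1.0 is 2 pi rad), then the opening, from 0 (shut) to 1 (fully open). In form: [[[dx, dy, dz, rx, ry, rz, claw], ...]]. A call has 1 to 12 rows; each row shifts and turns the commanded pose from where the row before left it, along the tool's axes as they then stand; what a row does not reach is not made up. A row lasts 1/8 s, in which the tool goes at most 62.5 mm and 10.7 degrees, less where a joint would pass 70% of its speed; a pose out of reach is approached as far as the arm can. A call with a number of a shift or a turn outside -1 to 1 is refused whole. A call with a gripper value outside its range is refused whole. The fingers move at their own pace and stop on an object; FORCE is the grip in N (left out, the last holds). Time passes only in rows, so rows that do not move let the fingers close. It gives the time, the measured TCP pose, the force and the opening at its end, in the units of the state.
- telemetry.sense(): the state, without advancing time (a new reading comes with each control period).
- snapshot(name): name is "side" or "top" or "wrist"; returns (picture, depth): 400x640x3 uint8, red, green, blue; 400x640 float32, mm along the optical axis (not along the pixel's ray), 0 where there is no reading.
- camera_params(name): a dict with "K" (3x3 intrinsics, pixels), "extrinsics" (4x4, takes a point from camera to world coordinates). Camera axes: x right, y down, z forward; pixel columns grow to the right and rows downward; lengths in mm; the calibration is good to about 2 mm. A picture is of the moment at which its call begins: read the wrist's pose just before it. camera_params takes no time and is no camera call; for the wrist camera it gives the pose at the moment of the call.
- job.hand_in(): hands the job in, once; it reports no verdict.
The state is a dict: "time": time; "joint_pos": joint angles; "qd": joint speeds; "joint_efforts": joint torques, N m; "tool_pos": TCP position; "tcp_rot": TCP orientation; "ft_force": force on the tool from outside, world axes, zero at the start; "wrist_torque": the same for the moment, N m; "finger_gap": finger opening in mm.
Only numpy, scipy, OpenCV 4.12 (cv2) and the standard library are available. Lean on these libraries where they do the work, as an engineer would, in place of code of your own. Each camera call takes 0.05 s, during which the arm holds its last target. There are 200 camera calls.

TASK

On the opened PC, slide the red transport lock all the way to its open end stop, then pick up the orange wedge and push it, thin end first and flat on the tray floor, under the middle of the drive cage's yellow front edge until the cage just lifts clear of its black rest pads (the yellow edge then stands over the wedge's green band). Finish while still holding the wedge there in the gripper, with the wedge alone carrying the cage; do not lift the cage with the hand, and leave everything else on the bench where it is.

Things in the scene. Friction and masses are not known exactly. Their poses are not given: they have to be found in the camera images.
- tray: Fixed steel tray of an opened desktop PC, 300 (x) x 400 (y) mm, floor 4 mm thick; origin under its centre, x to its rear, y to its left; its open front (-x) faces the robot. Rear wall and side walls (sides from x = -50 mm back) stand 30 mm high. Motherboard with cooler (top 57 mm) at the left rear, power supply (top 59 mm) at the right rear, drive cage between them.
- slot (a point): Centre of the mouth of the wedge slot, on the tray floor (4 mm above the bench) below the cage's front edge, at tray x = -50, y = -50 mm; axes as the tray's. The slot is 50 mm wide (y), between two black rubber rest pads 8 mm high and 30 mm deep that carry the cage's front corners. The floor before it is bare for 90 mm, but for the lock's gate.
- cage_lip (a point): Middle of the lower front edge of the drive cage (aluminium, 155 mm deep, 110 mm wide, top 60 mm above the bench, with a black hard drive inside; yellow strip along the front edge). At rest on the pads it lies 8 mm above the tray floor, straight above point slot. The edge swings up as it is lifted. Axes as the tray's while the cage is down.
- cage: The drive cage itself; origin in its middle at tray x = 0, y = -50, z = 30 mm, 50 mm behind its front edge; axes as the tray's while it is down. It is hinged at the rear, 150 mm behind the front edge. It falls back by its own weight. Cage and drive weigh 0.75 kg nominal.
- lock (a joint): Position of the red transport lock in m along tray +y: 0 closed, 0.070 open, at its end stop; starts at 0 to 0.020. A stiff slide (about 2 N) that stays where left. Its red upright gate, 50 mm wide (y), 6 mm thick, top 20 mm above the bench, stands just before the slot (tray x = -62 to -56 mm, y = -50 mm + joint value) and bars it until the lock is open.
- lock_grip (a point): Point on the axis of the lock's red grip block, 38 mm above the bench; the block is 26 mm in tray x and 20 mm in tray y and reaches from 12 to 58 mm above the bench. It lies at tray x = -70 mm, tray y = 50 mm + joint value, on an aluminium track 7 mm high. Axes as the tray's.
- wedge: Loose orange wedge, 120 mm long (x), 30 mm wide (y), 90 g; origin at the centre of its flat underside; +x points to the thin end. The top rises 1 mm per 6 mm from 3 mm thick at x = 60 to 18 mm at x = -30 mm, then is level to x = -60 mm, with an upright grip tab on it. A green band crosses the slope 42 to 60 mm behind the thin end.
- wedge_grip (a point): Point in the wedge's grip tab, at wedge x = -45 mm, 44 mm above its underside; axes as the wedge's. The tab is 26 mm long (x), 16 mm wide (y; pinch across this) and reaches from 18 to 62 mm above the underside.
- wedge_tip (a point): Middle of the lower edge of the wedge's thin end (wedge x = 60 mm). With the wedge flat on the tray floor, the wedge meets the cage's front edge when this point is 30 mm past it; each further 6 mm lifts the edge 1 mm.
- spacer: Bystander: loose flat grey spacer block, 110 x 30 x 18 mm; origin under its centre. It and the wedge lie one on the left and one on the right of the tray's front, either way round.
- stamp: Bystander: loose black and grey self-inking stamp, 44 x 66 x 78 mm high; origin under its centre.
- mouse: Bystander: loose black wireless mouse, 110 x 62 x 34 mm; origin under its centre.
- drive: Bystander: loose bare hard drive, 147 x 102 x 26 mm; origin under its centre.
- screw_bowl: Bystander: loose steel bowl, 90 mm across, 35 mm high; origin under its centre.
- driver: Bystander: loose screwdriver with red handle, 200 mm long, lying on the bench.
Mind the look-alikes: they are no part of the job. Of the things shaped like the wedge, the orange one is meant.

How it is judged (in metres and radians):
On the way, in this order (a step that is already met when the one before it is completed fails the run):
1. the transport lock is at its open end stop while the cage is still down (value of joint lock above 0.065 m and z of cage_lip in the frame of tray below 0.0128 m), for 0.2 s.
2. the held wedge lifts the cage off its pads (z of cage_lip in the frame of tray above 0.0132 m and contact force between wedge and cage above 0.5 N and contact force between the fingers and wedge above 1 N), for 0.2 s.
At the end, for the whole second after the job is handed in: Lock within 6 mm of its open stop; cage front edge 1.2 to 5.8 mm above rest, carried by the wedge (over 0.5 N), untouched by the robot; wedge flat on the tray floor (4 mm, 0.08 rad), tip 25 mm or more past the edge, at rest, held (over 1 N); no bystander moved over 20 mm (all of step 2 and value of joint lock above 0.064 m and z of cage_lip in the frame of tray below 0.0178 m and x of wedge_tip in the frame of cage_lip above 0.025 m and z of wedge in the frame of tray below 0.008 m and angle between wedge's own z axis and vertical below 0.08 rad and linear speed of wedge below 0.01 m/s and contact force between each of the arm, the fingers and cage below 0.5 N and distance of each of spacer, stamp, mouse, drive, screw_bowl, driver from where it was at the start of the episode below 0.02 m); the arm keeps its last pose, push and grip.
It fails at once if a bystander is pushed more than 20 mm from its place (distance of any of spacer, stamp, mouse, drive, screw_bowl, driver from where it was at the start of the episode above 0.02 m).
It fails at once if the hand lifts or presses the cage (more than 3 N) (contact force between any of the arm, the fingers and cage above 3 N).
It also fails if it takes over 58 s, if anything falls off the work surface, if the arm or the gripper's body presses on something with over 40 N, if the wrist force passes 120 N, or if a joint passes its speed limit or range.

## Working session

There is one attempt and no reset: what is moved stays moved. The work goes in short steps, Python scripts to look and compute and a shell command to move; the robot and the scene stay as the last step left them, time stands still between calls to the robot, and variables do not carry over. Pictures are saved under pics/ and viewed, about 8 in all and at most 12, crops included, and the job is handed in when it is done.

```bash
mkdir -p pics; cat > h.py <<'E'
import numpy as np, cv2
from bench import telemetry, snapshot, camera_params, job
def snap(n,f=None):
    p=camera_params(n); im,d=snapshot(n)
    if f: cv2.imwrite('pics/'+f,im[:,:,::-1])
    K=np.array(p['K']);T=np.array(p['extrinsics'])
    v,u=np.mgrid[0:400,0:640]
    r=np.stack([(u-K[0,2])/K[0,0],(v-K[1,2])/K[1,1],np.ones_like(u,float)],-1)
    P=(r*d[...,None])@T[:3,:3].T+T[:3,3]
    return im,d,P,K,T
def ray(K,T,u,v,z):
    r=T[:3,:3]@np.array([(u-K[0,2])/K[0,0],(v-K[1,2])/K[1,1],1]); t=T[:3,3]
    return t+r*(z-t[2])/r[2]
E
python3 - <<'E'
from h import *
s=telemetry.sense();print(s)
for n in('top','side'):
    im,d,P,K,T=snap(n,n+'1.png'); np.savez(n+'1.npz',im=im,P=P,K=K,T=T); print(n,T.round(2),K[0,0])
E
```

```text
{'time': 0.0, 'joint_pos': array([-7.84036689e+01,  7.51633394e+00,  8.53294866e+01, -1.62364615e-03,
        8.72618571e+01, -4.89401664e+00]), 'qd': array([ 0.03768923, -0.06101219,  0.04694952, -0.02628389,  0.04894488,
       -0.0051774 ]), 'joint_efforts': array([-2.82697212e-03, -5.69395173e+01, -5.00560462e+01, -6.62418315e-04,
        1.45097214e-02,  2.37027422e-05]), 'tool_pos': array([ 170.18909601, -574.71503535,  198.02972793]), 'tcp_rot': array([-1.79892577e+02, -7.57055172e-03,  1.64904197e+01]), 'ft_force': array([ 0.23649004,  0.17610816, -0.34927811]), 'wrist_torque': array([-0.01807165,  0.02227794, -0.06558076]), 'finger_gap': 85.12336914297092}
top [[-2.00000e-02 -9.90000e-01  1.60000e-01  2.53150e+02]
 [-1.00000e+00  2.00000e-02  1.00000e-02 -1.98800e+01]
 [-1.00000e-02 -1.60000e-01 -9.90000e-01  1.60028e+03]
 [ 0.00000e+00  0.00000e+00  0.00000e+00  1.00000e+00]] 472.32564657036636
side [[-9.7000e-01 -1.8000e-01  1.9000e-01  2.3595e+02]
 [-2.6000e-01  6.5000e-01 -7.1000e-01  8.8543e+02]
 [ 0.0000e+00 -7.4000e-01 -6.8000e-01  9.0108e+02]
 [ 0.0000e+00  0.0000e+00  0.0000e+00  1.0000e+00]] 427.0569587251014
```

View pics/top1.png

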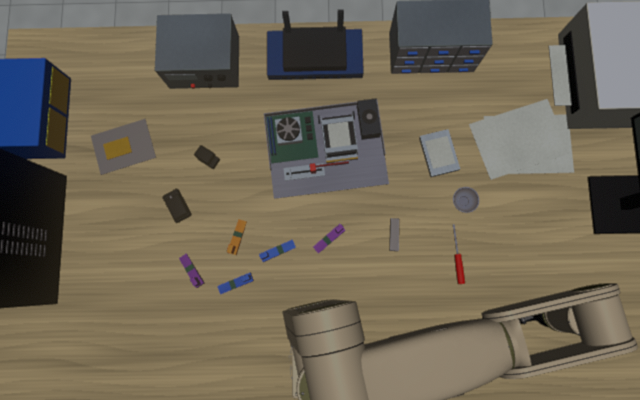

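View pics/side1.png

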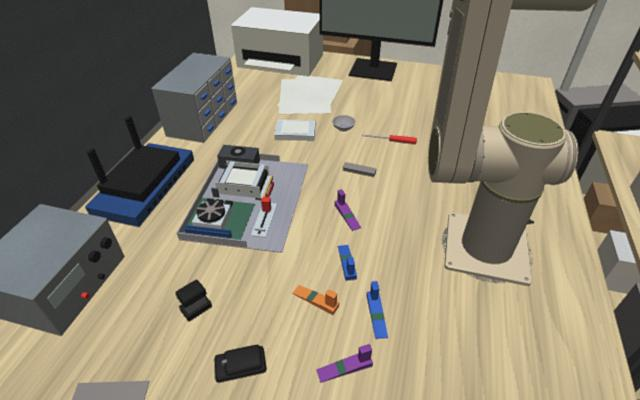

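The top view shows the orange wedge at (237,236) with its tab at the robot end, the red lock grip at about (312,167), the yellow strip at about (343,158), and the blue and purple decoys around the wedge. The side view agrees: wedge (316,299), lock (266,205).

```bash
cat > m.py <<'E'
from h import *
def masks(im):
    h=cv2.cvtColor(im,cv2.COLOR_RGB2HSV); H,S,V=[h[...,i].astype(int) for i in range(3)]
    return dict(orange=(H>9)&(H<19)&(S>170)&(V>90),red=((H<6)|(H>174))&(S>150)&(V>70),yellow=(H>20)&(H<35)&(S>140)&(V>90))
def cc(m,P,a=8):
    n,l,st,c=cv2.connectedComponentsWithStats(m.astype(np.uint8))
    for i in range(1,n):
        if st[i,4]>=a: yield st[i],c[i],P[l==i]
E
python3 - <<'E'
from m import *
for n in('top','side'):
    z=np.load(n+'1.npz');im,P=z['im'],z['P']
    for k,m in masks(im).items():
        for st,c,Q in cc(m,P):
            if Q[:,2].max()>150: continue
            print(n,k,st,c.round(1),'med',np.median(Q,0).round(1),'min',Q.min(0).round(1),'max',Q.max(0).round(1))
            q=Q[:,:2]-Q[:,:2].mean(0);w,v=np.linalg.eigh(q.T@q/len(q));print('   ax',np.degrees(np.arctan2(v[1,1],v[0,1])).round(1),'len',(12*w)**.5)
            hi=Q[Q[:,2]>(50 if k!='yellow' else 0)]
            if len(hi): print('   hi',len(hi),hi.mean(0).round(1))
# tray floor plane pts
z=np.load('top1.npz');im,P=z['im'],z['P']
h=cv2.cvtColor(im,cv2.COLOR_RGB2HSV)
m=(h[...,1]<60)&(h[...,2]>60)
m[:95]=0;m[200:]=0;m[:,:260]=0;m[:,395:]=0
m=cv2.morphologyEx(m.astype(np.uint8),cv2.MORPH_OPEN,np.ones((2,2)))
c=max(cv2.findContours(m,cv2.RETR_EXTERNAL,cv2.CHAIN_APPROX_NONE)[0],key=cv2.contourArea)
print(cv2.minAreaRect(c)); b=cv2.boxPoints(cv2.minAreaRect(c))
for u,v in b: print((u,v),ray(z['K'],z['T'],u,v,4).round(1),ray(z['K'],z['T'],u,v,30).round(1))
# front edge line fit: lowest mask pixel per column
us=np.arange(285,380);vs=np.array([np.where(m[:,u])[0].max() for u in us])
p=np.polyfit(us,vs,1);r=vs-np.polyval(p,us);k=abs(r)<1.5;p=np.polyfit(us[k],vs[k],1);print(k.sum())
a=ray(z['K'],z['T'],285,np.polyval(p,285)+.5,4);bb=ray(z['K'],z['T'],379,np.polyval(p,379)+.5,4);print(a,bb,'yaw',np.degrees(np.arctan2(*(a-bb)[[1,0]]))-90)
def crop(n,x,y,w,hh,s):
    return cv2.resize(np.load(n+'1.npz')['im'][y:y+hh,x:x+w,::-1],None,fx=s,fy=s,interpolation=cv2.INTER_CUBIC)
cv2.imwrite('pics/c1.png',np.vstack([crop('top',215,95,180,100,4.4)[:290],crop('top',215,161,180,100,4.4)[:290]]))
E
```

```text
top red [191  84   4   4  15] [192.6  85.4] med [943.  449.7  38.9] min [934.9 445.8  32.6] max [951.6 455.5  48.1]
   ax -172.7 len [10.41003449 17.59685165]
top red [310 164   6   8  36] [312.5 167.4] med [637.   33.3  57.4] min [625.5  24.6  44.7] max [648.2  41.4  64.8]
   ax -173.3 len [15.9818505  23.49273414]
   hi 32 [637.2  33.   58.4]
top red [455 254  10  30 199] [459.3 268.9] med [ 290.3 -445.5   23.8] min [ 244.7 -461.2   15. ] max [ 339.8 -434.5   33.3]
   ax -176.0 len [21.14567732 96.58019314]
side red [390 135  27   9 151] [402.9 138.8] med [ 290.3 -438.9   18.7] min [ 243.3 -485.6   -2.4] max [ 337.8 -427.5   28.2]
   ax -177.7 len [23.09622774 95.50785933]
side red [ 81 292   8   7  42] [ 84.5 295. ] med [941.4 453.9  38.7] min [935.3 443.5  27.5] max [951.5 459.5  43.2]
   ax 165.2 len [13.65338411 16.7538755 ]
side yellow [268 177   4   9  12] [269.7 181.2] med [673.  -90.2  15.6] min [ 671.1 -109.2   12.4] max [677.  -67.7  20.3]
   ax 97.8 len [ 2.52490083 48.77943299]
   hi 12 [673.7 -89.3  16. ]
side yellow [264 187   4   9  12] [265.6 191.4] med [669.  -38.6  15.2] min [665.1 -62.1  12. ] max [672.8 -22.6  17.5]
   ax 97.7 len [ 3.42085902 46.39491642]
   hi 12 [669.  -40.   14.9]
((326.783935546875, 151.01487731933594), (83.3434829711914, 116.9657211303711), 82.69424438476562)
(np.float32(263.47668), np.float32(117.11838)) [835.  206.1   4. ] [825.6 202.4  30. ]
(np.float32(379.49286), np.float32(102.24451)) [ 881.7 -205.7    4. ] [ 871.5 -202.7   30. ]
(np.float32(390.0912), np.float32(184.91138)) [ 581.9 -231.6    4. ] [ 576.6 -228.1   30. ]
(np.float32(274.075), np.float32(199.78525)) [537.4 168.4   4. ] [532.8 165.3  30. ]
95
[542.19054005 130.79475554   4.        ] [ 577.38639988 -193.25363663    4.        ] yaw 6.198766104886303
```

View pics/c1.png

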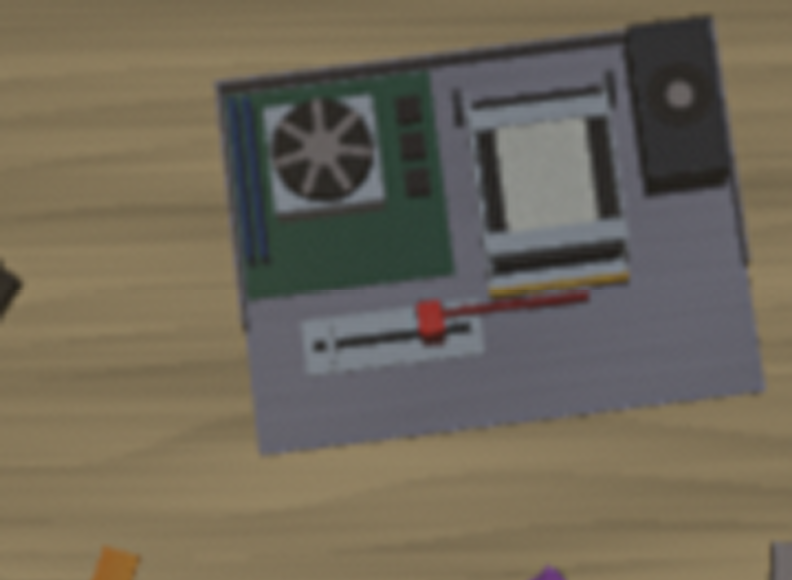

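The crop shows the tray yawed about 6°, the red grip near (312.5,167), the gate in front of the yellow edge, and a track that runs left. The tray and lock positions agree with each other (joint about 4 mm). My orange mask found nothing, so I'll fix it.

```bash
python3 - <<'E'
from m import *
z=np.load('top1.npz');im,P=z['im'],z['P'];h=cv2.cvtColor(im,cv2.COLOR_RGB2HSV)
print(h[222:254:4,233:243:3].tolist())
for n in('top','side'):
    z=np.load(n+'1.npz');im,P=z['im'],z['P'];h=cv2.cvtColor(im,cv2.COLOR_RGB2HSV)
    m=(h[...,0]>6)&(h[...,0]<20)&(h[...,1]>150)&(h[...,2]>80)
    m=cv2.morphologyEx(m.astype(np.uint8),cv2.MORPH_OPEN,np.ones((2,2)))
    for st,c,Q in cc(m,P,20):
        if Q[:,2].max()>150 or Q[:,0].max()>560: continue
        hi=Q[Q[:,2]>50]; lo=Q[Q[:,2]<25]
        print(n,st,c.round(1),Q.min(0).round(1),Q.max(0).round(1),'hi',len(hi),hi.mean(0).round(1) if len(hi) else '')
        if len(lo)>30:
            q=lo[:,:2].astype(np.float32); print('  lo',cv2.minAreaRect(q))
# tray
K,T=np.load('top1.npz')['K'],np.load('top1.npz')['T']
for p in((274.5,198.4),(388.6,184.1)): print(ray(K,T,*p,4).round(1))
E
```

```text
[[[20, 84, 133], [19, 94, 135], [16, 185, 146], [16, 179, 147]], [[20, 83, 141], [16, 157, 146], [16, 183, 145], [17, 178, 146]], [[19, 87, 140], [16, 176, 138], [16, 183, 148], [16, 179, 145]], [[35, 61, 84], [68, 68, 71], [68, 67, 72], [22, 86, 77]], [[16, 183, 148], [16, 183, 148], [17, 177, 143], [19, 86, 124]], [[16, 179, 147], [16, 179, 147], [16, 176, 122], [20, 82, 131]], [[15, 167, 101], [16, 178, 143], [17, 102, 107], [20, 86, 127]], [[12, 146, 68], [16, 179, 138], [20, 83, 135], [19, 84, 134]]]
side [313 291  27  24 390] [327.5 302.3] [351.  266.5  -4. ] [413.2 328.   64.8] hi 72 [367.2 311.7  58.8]
  lo ((378.67596435546875, 292.76995849609375), (58.77678680419922, 57.963958740234375), 75.16703033447266)
[542.2 166.9   4. ]
[ 584.9 -226.6    4. ]
```

```bash
cat > go.py <<'E'
import sys
from h import *
from scipy.spatial.transform import Rotation as Ro
s=telemetry.sense(); R=Ro.from_euler('xyz',s['tcp_rot'],degrees=True); p=s['tool_pos']
print('t',round(s['time'],2),'tcp',p.round(1),s['tcp_rot'].round(2),'F',s['ft_force'].round(1),'gap',round(s['finger_gap'],1))
a=[float(v) for v in sys.argv[1:]]
if a:
    G=Ro.from_euler('xyz',[180,0,a[3]],degrees=True)
    print('turn units',((R.inv()*G).as_rotvec()/2/np.pi).round(4),'shift units after turn',(G.inv().apply(np.array(a[:3])-p)/50).round(3))
E
python3 go.py 590 25 230 6.2
python3 - <<'E'
from h import *
T=np.array(camera_params('wrist')['extrinsics']);print(T.round(2))
E
```

```text
t 0.1 tcp [ 170.2 -574.8  198.1] [-1.799e+02 -1.000e-02  1.649e+01] F [ 0.1 -0.6  0.4] gap 85.6
turn units [-0.0003  0.      0.0286] shift units after turn [  9.642 -11.018  -0.637]
[[ 2.8000e-01 -9.1000e-01 -3.0000e-01  2.4660e+02]
 [-9.6000e-01 -2.7000e-01 -9.0000e-02 -5.5266e+02]
 [-0.0000e+00  3.1000e-01 -9.5000e-01  3.7237e+02]
 [ 0.0000e+00  0.0000e+00  0.0000e+00  1.0000e+00]]
```

```bash
python3 -m jog '[[[0.8,-0.92,-0.06,0,0,0.0286,0.6],[0.8,-0.92,-0.06,0,0,0,0.6],[0.8,-0.92,-0.06,0,0,0,0.6],[0.8,-0.92,-0.06,0,0,0,0.6],[0.8,-0.92,-0.06,0,0,0,0.6],[0.8,-0.92,-0.06,0,0,0,0.6],[0.8,-0.92,-0.06,0,0,0,0.6],[0.8,-0.92,-0.06,0,0,0,0.6],[0.8,-0.92,-0.06,0,0,0,0.6],[0.8,-0.92,-0.06,0,0,0,0.6],[0.8,-0.92,-0.06,0,0,0,0.6],[0.8,-0.92,-0.06,0,0,0,0.6]]]' 60
python3 -m jog '[[[0,0,0,0,0,0,0.6],[0,0,0,0,0,0,0.6]]]'
python3 go.py 590 25 230 6.2
cat > lk.py <<'E'
from m import *
import sys
im,d,P,K,T=snap('wrist',sys.argv[1]); np.savez('w.npz',im=im,P=P,K=K,T=T)
h=cv2.cvtColor(im,cv2.COLOR_RGB2HSV)
M=masks(im); M['orange']=(h[...,0]>6)&(h[...,0]<20)&(h[...,1]>150)&(h[...,2]>60)
for k in M:
    for st,c,Q in cc(M[k],P,60):
        hi=Q[Q[:,2]>Q[:,2].max()-8]
        print(k,st,c.round(1),Q.min(0).round(1),Q.max(0).round(1),'hi',len(hi),hi.mean(0).round(1),cv2.minAreaRect(hi[:,:2].astype(np.float32)))
E
python3 lk.py w1.png
```

```text
time: 1.6
tool_pos: [579.2, 32.5, 234.8]
tcp_rot: [180.0, 0.0, 6.2]
ft_force: [1.1, -1.1, 0.6]
finger_gap: 51.1
time: 1.85
tool_pos: [578.0, 30.7, 234.3]
tcp_rot: [180.0, 0.1, 6.2]
ft_force: [-0.6, 0.5, -0.7]
finger_gap: 51.2
t 1.85 tcp [578.   30.7 234.3] [1.7999e+02 9.0000e-02 6.2500e+00] F [-0.6  0.5 -0.7] gap 51.2
turn units [0.     0.0003 0.0001] shift units after turn [0.226 0.139 0.087]
orange [  97  214   58   94 1927] [128.  262.6] [310.3  39.2  -2. ] [657.4 363.4 408.4] hi 12 [657.4  39.2 408.4] ((657.4304809570312, 39.180259704589844), (0.0, 0.0), 0.0)
red [316 107 109  24 704] [350.4 113.9] [625.9 -89.5   5.8] [664.2  42.6 408.4] hi 4 [657.4  39.2 408.4] ((657.4304809570312, 39.180259704589844), (0.0, 0.0), 0.0)
red [569 334  34  56 988] [585.7 362.2] [ 243.8 -456.3    4.7] [657.4  39.2 408.4] hi 4 [657.4  39.2 408.4] ((657.4304809570312, 39.180259704589844), (0.0, 0.0), 0.0)
yellow [363  96  90   5 384] [409.7  98.3] [ 657.4 -122.3    8.9] [680.7  39.2 408.4] hi 4 [657.4  39.2 408.4] ((657.4304809570312, 39.180259704589844), (0.0, 0.0), 0.0)
```

View pics/w1.png

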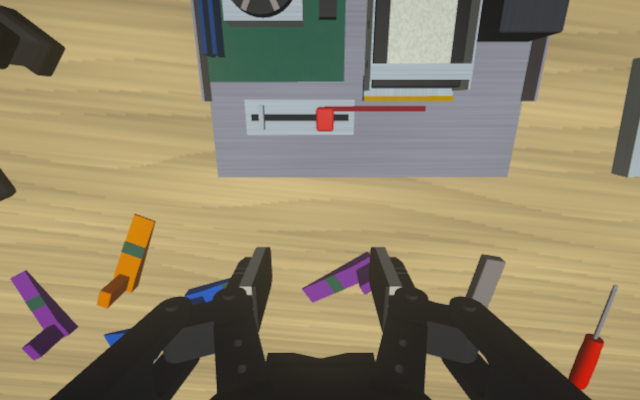

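The wrist view shows the tray squarely, with the lock grip at (325,119), the yellow edge at (363–452,98), and the wedge whole with its tab at (112,292) and thin end at (145,217). Next I'll measure these from it.

```bash
cat > meas.py <<'E'
from m import *
z=np.load('w.npz');im,P,K,T=z['im'],z['P'],z['K'],z['T'];ok=(P[...,2]<150)
h=cv2.cvtColor(im,cv2.COLOR_RGB2HSV)
M=masks(im);M['orange']=(h[...,0]>6)&(h[...,0]<20)&(h[...,1]>150)&(h[...,2]>60)
r=M['red']&ok; r[:,480:]=0
Q=P[r]; hi=Q[Q[:,2]>52]; print('grip top',len(hi),hi.mean(0),cv2.minAreaRect(hi[:,:2].astype(np.float32)))
ga=Q[(Q[:,2]>12)&(Q[:,2]<24)&(Q[:,1]<15)]; print('gate',ga.min(0),ga.max(0),'yaw',np.degrees(np.polyfit(ga[:,1],ga[:,0],1)[0])*-1)
y=P[M['yellow']&ok]; y=y[y[:,1]<30]; print('yel',np.median(y,0),y.min(0),y.max(0),'yaw',-np.degrees(np.arctan(np.polyfit(y[:,1],y[:,0],1)[0])))
o=M['orange']&ok; o[:,:80]=0;o[:,170:]=0
Q=P[o]; hi=Q[Q[:,2]>56]; print('tab top',len(hi),hi.mean(0),cv2.minAreaRect(hi[:,:2].astype(np.float32)))
c=cv2.findContours(cv2.morphologyEx(o.astype(np.uint8),cv2.MORPH_CLOSE,np.ones((15,15))),0,2)[0];c=max(c,key=len)
print('hull px',cv2.approxPolyDP(cv2.convexHull(c),3,True)[:,0].tolist())
E
python3 meas.py
python3 - <<'E'
from h import *
z=np.load('w.npz');K,T=z['K'],z['T'];im=z['im']
for p in((219,177.5),(508,177)): print(ray(K,T,*p,4).round(1))
cv2.imwrite('pics/w1c.png',cv2.resize(im[205:315,85:170,::-1],None,fx=5,fy=5,interpolation=2))
E
```

```text
grip top 367 [638.81424789  31.87968103  57.23803476] ((638.4817504882812, 31.438217163085938), (24.190292358398438, 18.126741409301758), 6.082915306091309)
gate [650.4582844  -89.52712991  17.15748202] [664.21829211  14.92601173  22.49777391] yaw 5.893029306811441
yel [672.3093487  -71.90259276  17.52812855] [ 664.31338793 -122.28589329    8.8503926 ] [680.70441531 -13.92762924  19.91109372] yaw 6.615201532686402
tab top 223 [371.41561182 302.96997275  60.83076414] ((369.6863708496094, 304.0849914550781), (16.36736297607422, 26.06780433654785), 73.98306274414062)
hull px [[154, 221], [137, 285], [107, 307], [98, 305], [99, 293], [134, 214]]
[542.3 167.    4. ]
[ 586.3 -229.8    4. ]
```

View pics/w1c.png

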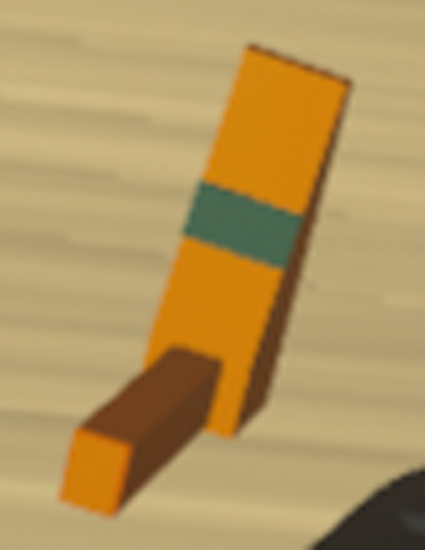

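```bash
python3 go.py 636.5 31.3 29 6.3
python3 - <<'E'
from h import *
z=np.load('w.npz');K,T=z['K'],z['T']
a,b=ray(K,T,135,214,3),ray(K,T,155,221,3);print(a,b,(a+b)/2)
tab=np.array([370.2,303.7]);m=((a+b)/2)[:2];d=m-tab;print('dist',np.hypot(*d),'yaw',np.degrees(np.arctan2(d[1],d[0])), 'width',np.hypot(*(a-b)))
E
```

```text
t 1.9 tcp [577.9  30.  234.6] [1.7998e+02 6.0000e-02 6.1700e+00] F [ 0.  -0.1 -0.7] gap 51.2
turn units [ 0.      0.0002 -0.0003] shift units after turn [1.167 0.103 4.113]
[474.50774673 287.5049703    3.        ] [466.61980957 259.52784964   3.        ] [470.56377815 273.51640997   3.        ]Traceback (most recent call last):
  File "<stdin>", line 4, in <module>
TypeError: return arrays must be of ArrayType
```

```bash
python3 -m jog '[[[0.6,0.05,0.5,0,0,0,0.6],[0.57,0.05,0.7,0,0,0,0.6],[0,0,0.8,0,0,0,0.6],[0,0,0.8,0,0,0,0.6],[0,0,0.7,0,0,0,0.6],[0,0,0.3,0,0,0,0.6],[0,0,0.3,0,0,0,0.6],[0,0,0,0,0,0,0.6],[0,0,0,0,0,0,0.6]]]' 60
python3 go.py 636.5 31.3 29 6.3
```

```text
time: 3.02
tool_pos: [638.3, 31.9, 31.7]
tcp_rot: [180.0, -0.1, 6.2]
ft_force: [-0.3, 0.0, -0.4]
finger_gap: 51.3
t 3.02 tcp [638.3  31.9  31.7] [ 1.7998e+02 -1.3000e-01  6.1900e+00] F [-0.3  0.  -0.4] gap 51.3
turn units [ 0.     -0.0004 -0.0003] shift units after turn [-0.036  0.008  0.053]
```

```bash
python3 -m jog '[[[0,0,0.03,0,0,0,0],[0,0,0,0,0,0,0],[0,0,0,0,0,0,0],[0,0,0,0,0,0,0],[0,0,0,0,0,0,0]]]' 60
python3 -m jog '[[[0,-0.15,0,0,0,0,0],[0,-0.25,0,0,0,0,0],[0,-0.25,0,0,0,0,0],[0,-0.25,0,0,0,0,0],[0,-0.25,0,0,0,0,0],[0,-0.1,0,0,0,0,0],[0,-0.08,0,0,0,0,0],[0,0,0,0,0,0,0],[0,0,0,0,0,0,0]]]'
```

```text
time: 3.65
tool_pos: [637.2, 32.0, 28.6]
tcp_rot: [-180.0, 0.0, 6.2]
ft_force: [0.4, 0.3, 0.9]
finger_gap: -0.1
time: 4.78
tool_pos: [630.0, 97.8, 28.6]
tcp_rot: [180.0, 0.0, 6.2]
ft_force: [0.2, -0.4, -0.9]
finger_gap: -0.0
```

```bash
python3 - <<'E'
from h import *
im,*_=snap('wrist'); im2,*_=snap('side')
a=im[:,:,::-1]; b=cv2.resize(im2[130:255,170:370,::-1],(640,400))
cv2.imwrite('pics/x1.png',np.vstack([a[0:260],b])[:660][:, :640]); i=cv2.imread('pics/x1.png'); cv2.imwrite('pics/x1.png',cv2.resize(i,None,fx=.88,fy=.88))
E
```

```text
(no output)
```

View pics/x1.png

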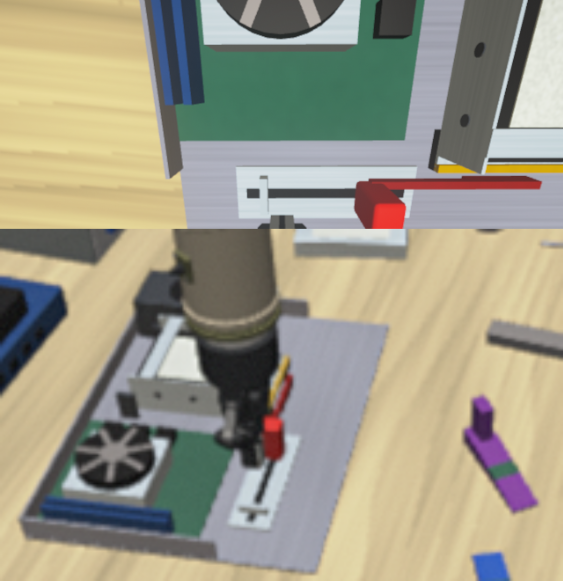

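The lock did not follow: the gap is 0 and the block at about (438,235) in the full wrist image stands right of the fingertips. I'll measure both now.

```bash
python3 - <<'E'
from m import *
s=telemetry.sense();print(s['tool_pos'],s['finger_gap'],s['ft_force'])
for n in('wrist','top','side'):
    im,d,P,K,T=snap(n,n+'_y.png'); M=masks(im)['red']&(P[...,2]<150)
    for st,c,Q in cc(M,P,6):
        if abs(Q[:,1].mean())<200:
            hi=Q[Q[:,2]>50];print(n,st,c,Q.min(0),Q.max(0),hi.mean(0) if len(hi) else '')
    if n=='wrist':
        print(T.round(1)); h=cv2.cvtColor(im,cv2.COLOR_RGB2HSV)
        for u in (300,320,330): print([(v,P[v,u].round(0).tolist()) for v in range(230,400,18)])
        cv2.imwrite('pics/x2.png',im[180:,:,::-1])
E
```

```text
[630.0529409   97.74544641  28.57084529] 0.05070509335173089 [ 0.0223841  -0.33423751  0.57011881]
wrist [ 423  205  192   10 1513] [522.42432254 209.71116986] [647.9366716  -90.89151299  16.18436801] [665.6442599   32.9507377   27.88242447] 
wrist [ 421  220   40   53 1678] [440.33551847 248.20500596] [626.19542431  22.16525893  40.14506431] [652.21875486  42.66553542  59.62282423] [640.37347743  33.32500808  56.87080401]
[[ 1.000e-01 -9.000e-01 -3.000e-01  7.092e+02]
 [-1.000e+00 -1.000e-01 -0.000e+00  1.060e+02]
 [ 0.000e+00  3.000e-01 -1.000e+00  2.028e+02]
 [ 0.000e+00  0.000e+00  0.000e+00  1.000e+00]]
[(230, [625.0, 111.0, 16.0]), (248, [605.0, 110.0, 3.0]), (266, [636.0, 108.0, 79.0]), (284, [642.0, 107.0, 103.0]), (302, [640.0, 106.0, 112.0]), (320, [646.0, 105.0, 127.0]), (338, [646.0, 105.0, 135.0]), (356, [645.0, 104.0, 140.0]), (374, [642.0, 104.0, 142.0]), (392, [639.0, 104.0, 146.0])]
[(230, [623.0, 97.0, 7.0]), (248, [641.0, 99.0, 69.0]), (266, [640.0, 99.0, 86.0]), (284, [640.0, 99.0, 98.0]), (302, [631.0, 98.0, 98.0]), (320, [622.0, 97.0, 98.0]), (338, [522.0, 86.0, -1.0]), (356, [504.0, 84.0, 0.0]), (374, [641.0, 99.0, 141.0]), (392, [640.0, 99.0, 146.0])]
[(230, [623.0, 90.0, 6.0]), (248, [641.0, 94.0, 68.0]), (266, [642.0, 94.0, 87.0]), (284, [642.0, 95.0, 101.0]), (302, [642.0, 95.0, 113.0]), (320, [640.0, 95.0, 119.0]), (338, [623.0, 93.0, 109.0]), (356, [623.0, 93.0, 117.0]), (374, [641.0, 96.0, 141.0]), (392, [640.0, 96.0, 146.0])]
top [310 164   6   8  40] [312.275 167.475] [625.68885072  24.71738577  41.38812306] [647.91232613  41.56313211  66.90146386] [636.52369503  33.75383276  57.52772007]
side [263 182  10  30 110] [267.06363636 200.63636364] [619.92610784 -86.06959976   7.76870112] [666.55000779  86.45450727 112.27626839] [632.48636365  40.80688356  60.66093444]
```

View pics/x2.png

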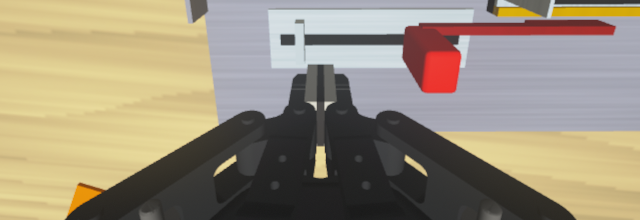

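```bash
python3 - <<'E'
from m import *
im,d,P,K,T=snap('side')
box=(abs(P[...,0]-632)<45)&(abs(P[...,1]-98)<40)&(P[...,2]>0)&(P[...,2]<130)
v,u=np.where(box); print(u.min(),u.max(),v.min(),v.max())
for vv in range(v.min(),v.max()+1,3):
    k=v==vv
    print(vv,u[k].min(),u[k].max(),P[vv,u[k]].mean(0).round(0),im[vv,u[k]].mean(0).round(0))
for p in((630,98,28.6),(630,98,47.6),(630,98,60)):
    q=T[:3,:3].T@(np.array(p)-T[:3,3]);q=K@q;print(p,(q/q[2])[:2])
im2,d2,P2,K2,T2=snap('wrist')
for p in((630,98,28.6),(630,98,47.6),(630,98,60),(641,98,40)):
    q=T2[:3,:3].T@(np.array(p)-T2[:3,3]);q=K2@q;print('w',p,(q/q[2])[:2])
for vv in range(236,290,3): print(vv,im2[vv,308:334:5].mean(-1).round(0),P2[vv,318].round(0),d2[vv,318].round(0))
cv2.imwrite('pics/s2.png',cv2.resize(im[150:250,200:300,::-1],None,fx=6,fy=6,interpolation=2))
E
```

```text
242 280 187 239
187 265 265 [623.  58. 125.] [61. 53. 35.]
190 265 265 [623.  60. 116.] [77. 65. 35.]
193 264 264 [616.  85. 128.] [31. 29. 29.]
196 263 264 [619.  84. 115.] [81. 34. 34.]
199 255 263 [622. 110. 125.] [44. 38. 39.]
202 257 263 [622. 104. 110.] [49. 41. 42.]
205 257 262 [617. 118. 112.] [30. 31. 30.]
208 251 263 [623. 121. 102.] [60. 64. 62.]
211 255 263 [626. 110.  80.] [61. 62. 62.]
214 255 262 [628. 110.  68.] [93. 94. 97.]
217 251 267 [653.  63.   4.] [165. 171. 179.]
220 251 278 [634.  70.   4.] [167. 172. 181.]
223 248 279 [630.  82.   4.] [167. 173. 182.]
226 245 277 [629.  95.   5.] [164. 172. 179.]
229 244 275 [629. 111.   8.] [159. 163. 169.]
232 243 274 [629. 119.   4.] [166. 172. 180.]
235 248 271 [622. 130.   4.] [179. 186. 194.]
238 261 270 [602. 135.   3.] [162. 164. 176.]
(630, 98, 28.6) [260.80640002 220.83234549]
(630, 98, 47.6) [260.17595124 216.11867398]
(630, 98, 60) [259.75724929 212.98816829]
w (630, 98, 28.6) [319.57274011 233.72999435]
w (630, 98, 47.6) [319.52041151 247.59461154]
w (630, 98, 60) [319.47991328 258.32473376]
w (641, 98, 40) [321
[... 361 characters left out ...]
100.  72.] 146.0
254 [102. 101.  57.  69. 101.  98.] [640. 100.  74.] 145.0
257 [102. 101.  56.  64. 101. 101.] [640. 100.  78.] 141.0
260 [100. 101.  55.  64. 100. 100.] [641. 100.  81.] 137.0
263 [100. 100.  54.  64. 100. 100.] [640. 100.  82.] 136.0
266 [ 99. 100.  54.  61.  99. 100.] [640. 100.  85.] 134.0
269 [100.  99.  53.  57.  99.  99.] [640. 100.  88.] 131.0
272 [99. 99. 51. 56. 99. 99.] [640. 100.  91.] 128.0
275 [99. 99. 50. 55. 99. 99.] [641. 100.  93.] 126.0
278 [98. 98. 50. 50. 98. 98.] [640. 100.  95.] 124.0
281 [144. 144.  58.  58. 144. 134.] [640. 100.  97.] 122.0
284 [ 51. 212.  76.  77. 198.  50.] [640. 100.  98.] 121.0
287 [50. 62. 76. 76. 48. 49.] [638.  99.  97.] 123.0
```

View pics/s2.png

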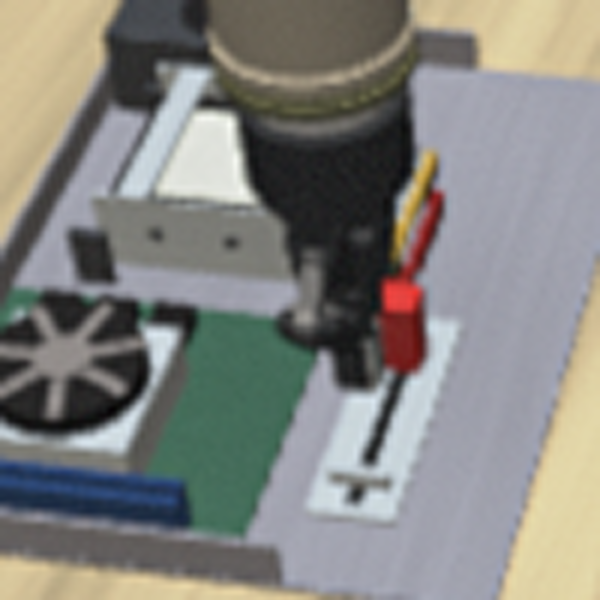

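Both cameras put the shut fingertips at about z = 65 while the TCP reads 28.6. The real tips are therefore about 36 mm above the reported TCP, and they closed just over the block. I'll work with that offset and watch the wrist force.

```bash
python3 -m jog '[[[0,0,-0.2,0,0,0,0.6],[0,0.3,0,0,0,0,0.6],[0,0.5,0,0,0,0,0.6],[0,0.5,0,0,0,0,0.6],[0,0.02,0,0,0,0,0.6],[0,0,0.2,0,0,0,0.6],[0,0,0.2,0,0,0,0.6],[0,0,0.2,0,0,0,0.6],[0,0,0,0,0,0,0.6]]]' 60
python3 go.py 637 32.5 -8 6.3
```

```text
time: 6.25
tool_pos: [635.7, 33.0, 6.7]
tcp_rot: [-180.0, 0.2, 6.2]
ft_force: [0.9, -0.1, 0.1]
finger_gap: 50.9
t 6.25 tcp [635.7  33.    6.7] [-1.7998e+02  1.7000e-01  6.2300e+00] F [ 0.9 -0.1  0.1] gap 50.9
turn units [-0.0001  0.0005 -0.0002] shift units after turn [0.025 0.013 0.294]
```

```bash
python3 -m jog '[[[0.02,0,0.15,0,0,0,0.6],[0,0,0.12,0,0,0,0.6],[0,0,0,0,0,0,0],[0,0,0,0,0,0,0],[0,0,0,0,0,0,0],[0,0,0,0,0,0,0]]]' 60
python3 -m jog '[[[0,0,0,0,0,0,0]]]'
```

```text
time: 7.0
tool_pos: [638.1, 32.6, -4.8]
tcp_rot: [180.0, -0.0, 6.2]
ft_force: [-2.1, -0.0, 0.2]
finger_gap: 19.2
time: 7.12
tool_pos: [638.1, 32.6, -4.8]
tcp_rot: [180.0, -0.0, 6.2]
ft_force: [-0.9, 0.0, 1.5]
finger_gap: 19.4
```

```bash
python3 -m jog '[[[0,-0.15,0,0,0,0,0],[0,-0.25,0,0,0,0,0],[0,-0.25,0,0,0,0,0],[0,-0.25,0,0,0,0,0],[0,-0.25,0,0,0,0,0],[0,-0.1,0,0,0,0,0],[0,0,0,0,0,0,0]]]'
python3 -m jog '[[[0,-0.06,0,0,0,0,0],[0,-0.04,0,0,0,0,0],[0,0,0,0,0,0,0],[0,0,0,0,0,0,0]]]'
```

```text
time: 8.0
tool_pos: [631.1, 95.9, -4.8]
tcp_rot: [-179.9, 0.0, 6.2]
ft_force: [-3.6, 1.8, 4.6]
finger_gap: 19.3
time: 8.5
tool_pos: [630.9, 98.5, -4.9]
tcp_rot: [179.9, 0.0, 6.2]
ft_force: [-3.9, -4.8, 5.2]
finger_gap: 18.9
```

```bash
python3 -m jog '[[[0,0,0,0,0,0,0.6],[0,0,0,0,0,0,0.6],[0,0,0,0,0,0,0.6],[0,0,-0.5,0,0,0,0.6],[0,0,-1,0,0,0,0.6],[0,0,-1,0,0,0,0.6],[0,0,-1,0,0,0,0.6],[0,0,-0.5,0,0,0,0.6],[0,0,0,0,0,0,0.6]]]'
python3 lk.py w2.png | grep -v orange; python3 meas.py|head -2
python3 go.py 370.5 303.5 190 -16.5
```

```text
time: 9.62
tool_pos: [632.7, 100.0, 198.5]
tcp_rot: [180.0, -0.3, 6.2]
ft_force: [-0.0, -0.3, -0.3]
finger_gap: 51.5
red [323 163 103   4 392] [376.5 164.5] [641.6 -23.6  17.6] [657.4  97.5  21.8] hi 392 [649.3  34.1  19.6] ((648.923828125, 36.92514419555664), (4.28558874130249, 121.52473449707031), 6.175249099731445)
red [313 169  18  23 388] [321.2 180. ] [619.3  88.7  50.5] [710.9 108.4 373.2] hi 4 [710.9 108.3 373.2] ((710.859619140625, 108.27426147460938), (0.0, 0.0), 0.0)
red [627 383  13  17 142] [634.8 392.6] [ 309.  -446.6    2.6] [710.9 108.3 373.2] hi 1 [710.9 108.3 373.2] ((710.859619140625, 108.27426147460938), (0.0, 0.0), 0.0)
yellow [418 152  93   5 461] [464.3 154. ] [ 664.6 -122.4   14.2] [710.9 108.3 373.2] hi 3 [710.9 108.3 373.2] ((710.859619140625, 108.27426147460938), (0.0, 0.0), 0.0)
grip top 375 [632.20754872  98.5200729   57.22487689] ((631.89501953125, 98.20873260498047), (23.673654556274414, 18.378925323486328), 5.810059547424316)
gate [649.16447198 -23.61130502  17.55491057] [657.41659571  14.90327236  21.30997409] yaw 6.177699113929425
t 9.68 tcp [631.5  99.9 195.9] [-1.8e+02 -1.2e-01  6.2e+00] F [ 0.5 -0.1 -0.4] gap 51.3
turn units [-0.0001 -0.0003  0.0631] shift units after turn [-6.161 -2.422  0.117]meas.py:10: RuntimeWarning: Mean of empty slice.
  Q=P[o]; hi=Q[Q[:,2]>56]; print('tab top',len(hi),hi.mean(0),cv2.minAreaRect(hi[:,:2].astype(np.float32)))
  ret = um.true_divide(
```

Lock grip moved 67 mm to tray y ≈ 121, so it's at the open stop. Now to the wedge.

```bash
python3 -m jog '[[[0,0,0,0,0,0.021,0.6],[0,0,0,0,0,0.021,0.6],[0,0,0,0,0,0.0211,0.6],[-0.88,-0.346,0,0,0,0,0.6],[-0.88,-0.346,0,0,0,0,0.6],[-0.88,-0.346,0,0,0,0,0.6],[-0.88,-0.346,0,0,0,0,0.6],[-0.88,-0.346,0,0,0,0,0.6],[-0.88,-0.346,0,0,0,0,0.6],[-0.88,-0.346,0.1,0,0,0,0.6],[0,0,0,0,0,0,0.6]]]'
cat > wm.py <<'E'
from m import *
import sys
im,d,P,K,T=snap('wrist',sys.argv[1]);ok=(P[...,2]<100)&(d>0)
h=cv2.cvtColor(im,cv2.COLOR_RGB2HSV)
o=(h[...,0]>6)&(h[...,0]<20)&(h[...,1]>150)&(h[...,2]>50)&ok
n,l,st,c=cv2.connectedComponentsWithStats(o.astype(np.uint8)); 
g=[i for i in range(1,n) if st[i,4]>100]; o=np.isin(l,g); print([st[i].tolist() for i in g])
Q=P[o];hi=Q[Q[:,2]>55];lo=Q[(Q[:,2]<20)]
print('tab top',len(hi),hi.mean(0).round(1),cv2.minAreaRect(hi[:,:2].astype(np.float32)))
print('base',len(lo),lo.min(0),lo.max(0),cv2.minAreaRect(lo[:,:2].astype(np.float32)))
E
python3 wm.py w3.png; python3 go.py 370.5 303.5 5 -16.5
```

```text
time: 11.05
tool_pos: [366.7, 304.3, 187.5]
tcp_rot: [179.9, 0.2, -16.3]
ft_force: [0.6, -0.7, 0.6]
finger_gap: 51.1
[[305, 75, 9, 34, 122], [305, 161, 26, 31, 610]]
tab top 363 [370.4 304.8  61.2] ((369.66204833984375, 304.8799133300781), (14.570978164672852, 24.639572143554688), 73.36292266845703)
base 277 [351.68981507 280.95979366  -1.94027709] [473.52320758 323.30820569  19.25157051] ((412.9399108886719, 293.96044921875), (30.273916244506836, 119.86750030517578), 74.2061538696289)
t 11.1 tcp [368.2 303.5 188. ] [ 1.7986e+02  1.0000e-01 -1.6350e+01] F [ 0.3 -0.4  0.4] gap 51.2
turn units [0.0004 0.0003 0.0004] shift units after turn [ 0.043 -0.013  3.661]
```

View pics/w3.png

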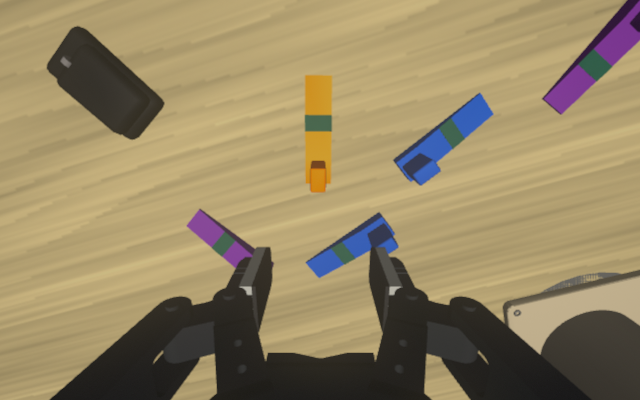

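The wedge lies square between the fingers at (318,130), tab at (318,177), and no decoy is within finger reach. Base rectangle 120×30 as expected, yaw −16°, so I descend.

```bash
python3 -m jog '[[[0.025,-0.04,0.9,0,0,-0.001,0.6],[0,0,0.9,0,0,0,0.6],[0,0,0.9,0,0,0,0.6],[0,0,0.6,0,0,0,0.6],[0,0,0.3,0,0,0,0.6],[0,0,0.2,0,0,0,0.6],[0,0,0.18,0,0,0,0.6],[0,0,0,0,0,0,0.6]]]' 80
python3 go.py 370 305.2 -11 -16
```

```text
time: 12.1
tool_pos: [371.9, 305.0, -8.9]
tcp_rot: [-180.0, -0.0, -16.2]
ft_force: [-0.5, -0.4, 0.2]
finger_gap: 51.3
t 12.1 tcp [371.9 305.   -8.9] [-180.     -0.    -16.17] F [-0.5 -0.4  0.2] gap 51.3
turn units [-0.     -0.     -0.0005] shift units after turn [-0.038  0.006  0.042]
```

Close, then lift 100 mm.

```bash
python3 -m jog '[[[0,0,0,0,0,0,0],[0,0,0,0,0,0,0],[0,0,0,0,0,0,0],[0,0,0,0,0,0,0],[0,0,0,0,0,0,0]]]' 80
python3 go.py
python3 -m jog '[[[0,0,-0.3,0,0,0,0],[0,0,-0.7,0,0,0,0],[0,0,-0.7,0,0,0,0],[0,0,-0.6,0,0,0,0],[0,0,0,0,0,0,0],[0,0,0,0,0,0,0]]]'
python3 wm.py w4.png; python3 go.py
python3 - <<'E'
import numpy as np
# target TCP over wedge: tray yaw 6.3, origin; tab at tray x -50+tip-105
o=np.array([713.4,-14.9]);a=np.radians(6.3);R=np.array([[np.cos(a),-np.sin(a)],[np.sin(a),np.cos(a)]])
for tip in(-35,50): print(tip,o+R@[-50+tip-105,-50])
E
```

```text
time: 12.72
tool_pos: [372.5, 305.5, -8.0]
tcp_rot: [-179.9, -0.1, -16.2]
ft_force: [0.8, -0.5, 5.3]
finger_gap: 14.8
t 12.72 tcp [372.5 305.5  -8. ] [-1.7993e+02 -6.0000e-02 -1.6160e+01] F [ 0.8 -0.5  5.3] gap 14.8
time: 13.48
tool_pos: [371.3, 304.7, 105.5]
tcp_rot: [180.0, 0.0, -16.2]
ft_force: [1.2, -0.4, -1.0]
finger_gap: 15.4
[]
tab top 0 [nan nan nan] ((0.0, 0.0), (0.0, 0.0), 0.0)
t 13.53 tcp [370.9 304.4 104.9] [ 1.7991e+02  8.0000e-02 -1.6160e+01] F [-0.6 -0.4 -1.2] gap 15.2
-35 [530.03413402 -85.44756688]
50 [614.52081523 -76.12015044]wm.py:9: RuntimeWarning: Mean of empty slice.
  print('tab top',len(hi),hi.mean(0).round(1),cv2.minAreaRect(hi[:,:2].astype(np.float32)))
  ret = um.true_divide(
Traceback (most recent call last):
  File "wm.py", line 10, in <module>
    print('base',len(lo),lo.min(0),lo.max(0),cv2.minAreaRect(lo[:,:2].astype(np.float32)))
                         ~~~~~~^^^
ValueError: zero-size array to reduction operation minimum which has no identity
```

```bash
cat > hw.py <<'E'
from m import *
import sys
from scipy.spatial.transform import Rotation as Ro
s=telemetry.sense();im,d,P,K,T=snap('wrist',sys.argv[1]);R=Ro.from_euler('xyz',s['tcp_rot'],degrees=True)
h=cv2.cvtColor(im,cv2.COLOR_RGB2HSV)
o=(h[...,0]>6)&(h[...,0]<20)&(h[...,1]>140)&(h[...,2]>50)&(d>0)
L=R.inv().apply((P-s['tool_pos']).reshape(-1,3)).reshape(P.shape)  # tool frame
o&=(abs(L[...,1])<40)&(L[...,0]<130)&(L[...,0]>-60)&(L[...,2]>-80)&(L[...,2]<40)
Q=L[o];print(len(Q),'tool x',Q[:,0].min(),Q[:,0].max(),'y',Q[:,1].min(),Q[:,1].max())
f=Q[(Q[:,0]>20)]
f=f[abs(f[:,1]-np.median(f[:,1]))<13]
p=np.polyfit(f[:,0],f[:,2],1);print('slope (expect .167)',p[0],'z at x0',p[1])
p0=P[o];f=p0[Q[:,0]>20]; A=np.c_[f[:,:2],np.ones(len(f))];
q=Q[Q[:,0]>20][:,:2].astype(np.float32); print('slope rect',cv2.minAreaRect(q),cv2.boxPoints(cv2.minAreaRect(q)).round(1).tolist())
u=P[o][np.argsort(Q[:,0])[-20:]];print('tip top world',u.mean(0).round(1))
E
python3 hw.py w5.png; python3 go.py 532 -85.2 105 6.3
```

```text
7152 tool x -15.649718204152583 102.16096455162524 y -14.338915010880307 15.851659467820207
slope (expect .167) 0.16865625508700424 z at x0 -27.586993211140374
slope rect ((61.085105895996094, 0.8635272979736328), (82.12529754638672, 29.963598251342773), 0.07577904313802719) [[20.0, 15.800000190734863], [20.0, -14.199999809265137], [102.19999694824219, -14.100000381469727], [102.0999984741211, 15.899999618530273]]
tip top world [470.4 281.3 114.7]
t 13.57 tcp [370.7 304.3 104.6] [ 1.7988e+02  1.0000e-01 -1.6160e+01] F [ 0.3 -0.3 -1.1] gap 15.1
turn units [ 0.0003  0.0003 -0.0624] shift units after turn [ 2.351e+00  8.097e+00 -8.000e-03]
```

```bash
python3 -m jog '[[[0,0,0,0,0,-0.0208,0],[0,0,0,0,0,-0.0208,0],[0,0,0,0,0,-0.0208,0],[0,0,0,0,0,0,0]]]'; python3 go.py 532 -85.2 105 6.3
```

```text
time: 14.08
tool_pos: [370.9, 304.4, 104.8]
tcp_rot: [179.9, 0.1, 6.3]
ft_force: [-0.3, -0.2, -0.0]
finger_gap: 15.1
t 14.07 tcp [370.9 304.4 104.8] [1.7994e+02 1.2000e-01 6.2500e+00] F [-0.3 -0.2 -0. ] gap 15.1
turn units [ 0.0002  0.0003 -0.0001] shift units after turn [ 2.347e+00  8.099e+00 -4.000e-03]
```

```bash
python3 -m jog '[[[0.15,0.5,0,0,0,0,0],[0.26,0.9,0,0,0,0,0],[0.26,0.9,0,0,0,0,0],[0.26,0.9,0,0,0,0,0],[0.26,0.9,0,0,0,0,0],[0.26,0.9,0,0,0,0,0],[0.26,0.9,0,0,0,0,0],[0.26,0.9,0,0,0,0,0],[0.26,0.9,0,0,0,0,0],[0.12,0.38,0,0,0,0,0],[0,0,0,0,0,0,0],[0,0,0,0,0,0,0]]]'; python3 hw.py w6.png
python3 go.py 532.7 -84.2 -2 6.3
python3 - <<'E'
from m import *
im,d,P,K,T=snap('wrist')
y=P[masks(im)['yellow']&(d>0)];y=y[(y[:,0]>640)&(abs(y[:,1]+70)<70)&(y[:,2]<40)]
print('yel',len(y),np.median(y,0),y.min(0),y.max(0),'yaw',-np.degrees(np.arctan(np.polyfit(y[:,1],y[:,0],1)[0])))
E
```

```text
time: 15.58
tool_pos: [532.3, -82.6, 105.6]
tcp_rot: [-179.9, 0.1, 6.3]
ft_force: [-0.0, 0.2, -0.8]
finger_gap: 15.0
8776 tool x -15.947736161295182 102.00146965461411 y -14.47078961732982 15.547126619184326
slope (expect .167) 0.16888624970624577 z at x0 -27.539781924369912
slope rect ((61.005104064941406, 0.6000041961669922), (81.9911117553711, 29.825157165527344), 0.03353295475244522) [[20.0, 15.5], [20.0, -14.300000190734863], [102.0, -14.300000190734863], [102.0, 15.5]]
tip top world [632.8 -64.3 115.4]
t 15.62 tcp [532.3 -82.4 105.8] [-1.7996e+02  4.0000e-02  6.3200e+00] F [ 0.3 -0.2 -1.2] gap 15.0
turn units [-0.0001  0.0001  0.0001] shift units after turn [0.003 0.037 2.155]
yel 1170 [672.34142998 -69.8940511   17.49748178] [ 663.93851026 -122.41573137    2.17655121] [680.54585627 -10.16281235  19.43392228] yaw 6.103054846129988
```

View pics/w6.png

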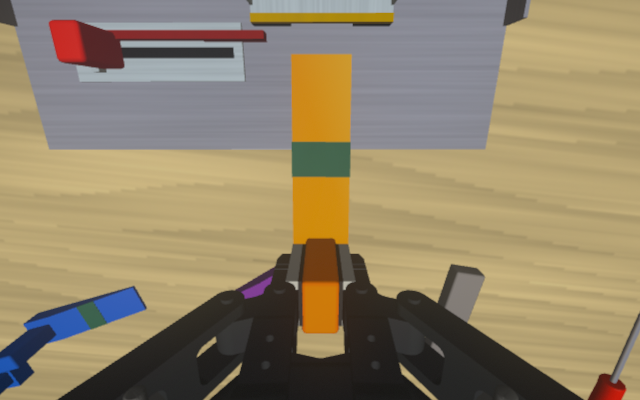

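Wedge held square and level, tip at (322,55) pointing at the middle of the yellow edge (322,18), and the gate (ends at 265) is clear of the slot. Lowering.

```bash
python3 -m jog '[[[0.0,0.01,0.6,0,0,0,0],[0,0,0.7,0,0,0,0],[0,0,0.5,0,0,0,0],[0,0,0.2,0,0,0,0],[0,0,0.05,0,0,0,0],[0,0,0,0,0,0,0]]]'
python3 -m jog '[[[0,0,0.06,0,0,0,0],[0,0,0.04,0,0,0,0],[0,0,0,0,0,0,0]]]'
python3 -m jog '[[[0,0,0.03,0,0,0,0],[0,0,0,0,0,0,0]]]'; python3 go.py 617.2 -73.8 -3.5 6.3
```

```text
time: 16.42
tool_pos: [533.8, -84.1, 4.7]
tcp_rot: [180.0, -0.1, 6.3]
ft_force: [0.4, -0.2, -0.7]
finger_gap: 14.9
time: 16.8
tool_pos: [532.9, -84.2, -1.4]
tcp_rot: [-180.0, 0.0, 6.3]
ft_force: [-0.1, -0.3, -1.1]
finger_gap: 15.0
time: 17.05
tool_pos: [532.8, -84.2, -3.1]
tcp_rot: [-180.0, 0.0, 6.3]
ft_force: [0.7, 0.6, -1.2]
finger_gap: 15.0
t 17.05 tcp [532.8 -84.2  -3.1] [-1.7999e+02  2.0000e-02  6.3000e+00] F [ 0.7  0.6 -1.2] gap 15.0
turn units [-0.  0. -0.] shift units after turn [ 1.701 -0.021  0.009]
```

```bash
for i in 1 2; do python3 -m jog '[[[0,0,0.02,0,0,0,0],[0,0,0,0,0,0,0]]]'|egrep 'pos|force|rot'; done
```

```text
tool_pos: [533.0, -84.2, -3.9]
tcp_rot: [180.0, -0.0, 6.3]
ft_force: [0.5, 1.0, -0.1]
tool_pos: [533.0, -84.3, -4.1]
tcp_rot: [180.0, -0.0, 6.3]
ft_force: [-3.9, 0.1, 7.9]
```

```bash
python3 -m jog '[[[0.15,0,0,0,0,0,0],[0.25,0,0,0,0,0,0],[0.3,-0.01,0,0,0,0,0],[0.3,-0.01,0,0,0,0,0],[0.2,0,0,0,0,0,0],[0,0,0,0,0,0,0]]]'
for i in 1 2 3; do python3 -m jog '[[[0.06,0,0,0,0,0,0],[0.06,0,0,0,0,0,0],[0,0,0,0,0,0,0]]]'|egrep 'pos|force|rot'; done
```

```text
time: 18.3
tool_pos: [594.0, -76.8, -4.0]
tcp_rot: [180.0, -0.1, 6.3]
ft_force: [2.6, 0.5, 4.6]
finger_gap: 15.6
tool_pos: [598.1, -76.3, -4.0]
tcp_rot: [180.0, 0.0, 6.3]
ft_force: [-6.1, -1.1, 10.0]
tool_pos: [602.4, -75.9, -4.0]
tcp_rot: [180.0, 0.2, 6.3]
ft_force: [-15.9, -1.9, 18.5]
tool_pos: [608.4, -75.3, -4.0]
tcp_rot: [180.0, 0.2, 6.3]
ft_force: [-14.3, -2.0, 17.0]
```

```bash
python3 -m jog '[[[0.06,0,-0.005,0,0,0,0],[0.06,0,-0.005,0,0,0,0],[0.04,0,0,0,0,0,0],[0,0,0,0,0,0,0]]]'; cat > ck.py <<'E'
from m import *
import sys
for n in('wrist','side'):
    im,d,P,K,T=snap(n,n+sys.argv[1]+'.png')
    y=P[masks(im)['yellow']&(d>0)];y=y[(y[:,0]>640)&(abs(y[:,1]+70)<70)&(y[:,2]<40)]
    print(n,'yel',len(y),np.median(y,0).round(1),np.percentile(y,[5,95],axis=0).round(1).tolist())
a=cv2.imread(f'pics/wrist{sys.argv[1]}.png');b=cv2.resize(cv2.imread(f'pics/side{sys.argv[1]}.png')[150:230,220:320],(375,300),interpolation=2)
cv2.imwrite('pics/ck%s.png'%sys.argv[1],np.hstack([a[0:300,150:550],b]))
E
python3 hw.py q.png; python3 ck.py 1; python3 go.py 617.2 -73.8 -4 6.3
```

```text
time: 19.92
tool_pos: [616.3, -74.3, -4.0]
tcp_rot: [-180.0, 0.2, 6.3]
ft_force: [-13.4, -1.6, 14.2]
finger_gap: 15.0
4564 tool x -16.008795543832836 42.174494563802966 y -16.301137313558623 15.173215851692502
slope (expect .167) 0.16285978092911885 z at x0 -27.48954706214714
slope rect ((31.097553253173828, 0.44056034088134766), (22.150615692138672, 29.467065811157227), 0.007055104710161686) [[20.0, 15.199999809265137], [20.0, -14.300000190734863], [42.20000076293945, -14.300000190734863], [42.20000076293945, 15.199999809265137]]
tip top world [657.9 -67.2  16.8]
wrist yel 2636 [672.5 -68.4  20.4] [[666.2, -117.4, 19.4], [678.8, -19.2, 21.5]]
side yel 29 [670.1 -59.6  18.6] [[665.3, -106.1, 12.5], [676.1, -19.8, 22.1]]
t 20.07 tcp [616.3 -74.3  -4. ] [-180.      0.21    6.29] F [-12.9  -1.7  12.5] gap 15.3
turn units [-0.      0.0006 -0.    ] shift units after turn [ 0.019 -0.008  0.   ]
```

View pics/ck1.png

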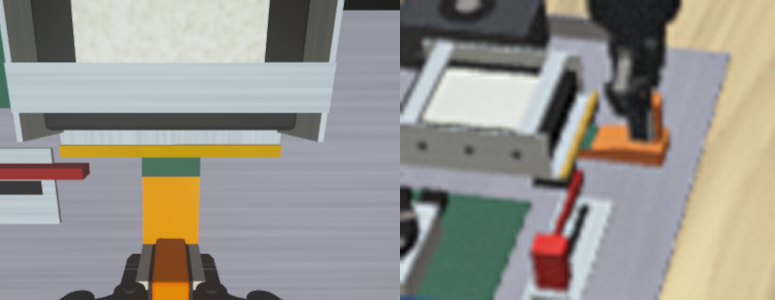

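The picture shows the yellow edge standing over the green band (172,165), centred, with the hand clear of the cage. The edge rose 2.9 mm (target range 1.2–5.8 mm). I'll let it settle, then hand in.

```bash
python3 -m jog '[[[0,0,0,0,0,0,0],[0,0,0,0,0,0,0],[0,0,0,0,0,0,0],[0,0,0,0,0,0,0],[0,0,0,0,0,0,0],[0,0,0,0,0,0,0]]]'; python3 ck.py 2; python3 -c "
from bench import job
print(job.hand_in())"
```

```text
time: 20.82
tool_pos: [616.4, -74.3, -3.9]
tcp_rot: [180.0, 0.2, 6.3]
ft_force: [-12.3, -2.2, 13.5]
finger_gap: 14.8
wrist yel 2629 [672.5 -68.3  20.4] [[666.3, -117.2, 19.3], [678.7, -19.4, 21.5]]
side yel 28 [670.5 -61.5  18.3] [[665.7, -107.3, 13.7], [676.4, -19.8, 21.3]]
the job is handed in; nothing more can be done
None
```

I handed the job in at about 21 s, with the wedge still gripped under the cage's front edge. No verdict was reported.

- **Lock:** I slid it 67 mm. Its grip block then measured about 121 mm along tray y, where the open stop is at 120 mm.
- **Cage and wedge:** The wedge is flat on the tray floor with its tip about 49 mm past the edge. The yellow edge stands over the green band. The wrist camera shows it risen by 2.9 mm (17.5 to 20.4 mm), and it read the same after 0.75 s of holding still.
- **Grip and force:** The gripper holds the tab at a gap of about 15 mm. The wrist reads a steady 18 N.
- **Bystanders and cage contact:** The pictures show the hand clear of the cage. I met no unexpected forces. I did not re-measure where the bystanders stand, or the contact forces on the cage itself.

**What disagreed:**
- **First lock grasp missed:** The real fingertips stand about 36 mm above the reported tool position, so the fingers closed just over the block. I found this in the wrist and side views and corrected for it in every move after that.
- **Side camera:** It shows the edge at about 18.3–18.6 mm, up from about 15.5, but from only a few pixels. The rise agrees with the wrist camera.

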